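# Take the combination padlock off the oxide chest

## Robot

A 7-joint arm with a two-finger parallel gripper is mounted at the origin on the work surface. World frame = base frame: x ahead of the robot, y to its left, z up, the work surface at z = 0. Lengths are in m, angles in rad, forces in N, time in s.
With the tool pointing down it reaches from about 0.35 to 0.9 m from the base axis. Payload 7.2 kg.
Tool frame: the origin (TCP) lies at the very end of the fingers, on their centre line; the grasp point (between the pads) lies 19 mm behind it; z points along the fingers, y is the line along which they close (so a half turn about z gives the same grasp; the last joint's range is limited). The gripper opens to 85 mm and grips with 20 to 120 N. Pads are 22 mm wide; open, the fingers measure 114 mm over their backs; the gripper's body (76 mm by 85 mm) begins 54 mm behind the grasp point. The pads swing forward as they close: fully open they stand 13 mm farther back than shut.
Start: joints at [1.234, 0.411, -0.013, 1.596, 0.006, 1.134, -0.082], TCP at [0.166, -0.603, 0.231] pointing down, gripper open.
Joint ranges: [-2.95, 2.95], [-0.29, 1.99], [-1.47, 1.44], [0.14, 2.54], [-1.03, 4.17], [0.13, 1.85], [-2.86, 2.86]. Speed limits (rad/s): [2.39, 2.39, 3.01, 3.01, 3.14, 3.14, 3.14].

## Interface

Orientations are given as a unit quaternion [w, x, y, z].
In Python, from rig import robot, planner, read_camera, nets gives the robot as it stands. Calls block until the motion is done:
- robot.movep(position, orientation): joint-space move of the TCP to a pose.
- robot.servo_line(position, attitude=None, velocity=0.15): straight line of the TCP; attitude=None keeps the orientation; velocity is the mean speed in m/s.
- robot.goto_joints(angles): joint-space move.
- robot.move_gripper(opening): finger opening in m; the grip force is fixed at half the most; returns when the fingers have stopped.
- robot.wait(seconds).
- planner.solve_ik(position, orientation): joint angles nearest the present ones, or None.
- robot.read_state(): the state.
- read_camera(name): name is "scene" or "top" or "wrist"; returns a dict with "image" (384x512x3 uint8, blue, green, red), "intrinsics" (3x3 intrinsics, pixels), "position" and "rotation" of the camera in the world; the wrist camera has in their place "T_tool_cam" (4x4, takes a point from camera to tool coordinates, whose origin is the TCP and whose axes are the flange's). Camera axes: x right, y down, z forward; pixel columns grow to the right and rows downward; lengths in m; the calibration is good to about 2 mm. A picture is of the moment at which its call begins: read the wrist's pose just before it. There is no depth.
A pose or a line that the arm cannot do raises robot.MotionError and nothing moves.
- robot.sign_off(): hands the job in; it is judged then, once.
Trained networks look in a picture, given as the dict that the camera call returned (one of the last four; its "shot" number tells which), for a name from the list of things; names that differ only in an ending like _2 or _b are one class to them, and where a whole thing is asked for, a point or a joint stands for the part that bears it (a point fixed in the world has none). Each returns a list of dicts, best first, with "conf" (0 to 1); they miss things now and then, are a little off and sometimes report something else, mostly with a low value. They report only what shows in the picture. A call takes as long as a camera call.
- nets.silhouettes(picture, name): "pixels" (384x512 bool, what is visible of it) and "uv" ([column, row] in pixels, amid what is visible of it).
The state is a dict: "clock": time; "joint_pos": joint angles; "qd": joint speeds; "tau": joint torques, N m; "tool_pos": TCP position; "eef_rot": TCP orientation; "contact_force": force on the tool from outside, world axes, zero at the start; "ft_torque": the same for the moment, N m; "grip_width": finger opening in m; "grip_force": force on a finger pad.
Only numpy, scipy, OpenCV 4.12 (cv2) and the standard library are available. Lean on these libraries where they do the work, as an engineer would, in place of code of your own. Each camera call takes 0.05 s, during which the arm holds its last target. There are 200 camera calls.

## Task

Take the combination padlock off the steel oxide chest: turn its dial, click by click, until the nose of the bar points straight at the shackle and sits in that notch, then pull the lock's case straight back so that the shackle, caught in the staple, is drawn fully out. Unhook the open lock from the staple and lift it straight up with the dial facing up; finish while holding it still about 12 cm above the chest lid, with the shackle open and the dial still in its notch, and leave everything else where it stands.

Things in the scene. Friction and masses are not known exactly. Their poses are not given: they have to be found in the camera images.
- chest: Yellow steel chest, fixed, 280 (x) x 360 (y) x 120 mm high; origin at the centre of its underside, z up, x away from its front. On its lid (z 120) lies a hasp base plate 2 mm thick, carrying the padlock. Two cheeks on the plate, chest x -44 to 0, 22 mm high, inner faces 53 mm apart, flank the shackle and the front of the lock's case; open above, their ends towards -x flared outwards.
- staple_eye (a point): Centre of the staple's eye on the chest, 12 mm above the base plate: an upright plate 4 mm thick along chest x, 19 wide, 22.5 high, with an opening 11 wide x 12 high round the toe leg of the shackle. The toe leaves it only lengthwise: move the opened lock along chest +x until the staple is mid-gap between toe and case (at lock x 34; 5 to 8 mm beyond the lock's start), then lift straight up.
- lock: Brass padlock, loose, 0.37 to 0.53 kg, flat on its back, x along the chest's x within 0.15 rad. Case x -34 to 28, y -25 to 25, z 0 to 24 mm; origin at its underside on the dial's axis, z up, +x to the shackle. Shackle: 7 mm bar, legs at y 15 (heel) and y -15 (toe), 12 mm up, straight to x 42, bow to x 60 (shut). It can be drawn along -x by 6 to 11 mm before the bow catches on the staple.
- lock_grip (a point): Point in the middle of the rear part of the case, on lock x -21, y 0, 12 mm above its underside: the case is gripped here across its 50 mm width (along lock y), clear of the cheeks. The case is solid brass and bears a firm grip (30 to 50 N).
- dial (a joint): Angle of the dial (rad), anticlockwise from above, endless; starts 0.9 to 2.4. At 0 the nose points along lock +x, at the long white mark on the case; only there, within 0.12, the shackle is free. A sprung ball clicks every 0.524 rad (0 is a click): turning takes 0.05 N m, and let go near a notch the dial settles in it. Elsewhere a pulled shackle jams after 1 to 4 mm.
- dial_grip (a point): Middle of the bar on the dial, on its axis, 35 mm above the lock's underside; x points to the nose. Steel bar 10 mm thick, from 29 to 42 mm above the lock's underside, flat sides 30 mm long, on a black disc 42 mm across whose face is 29 mm above the lock's underside.
- dial_nose (a point): Tip of the pointed end of the bar, 20 mm from the dial's axis, with a white line on top.
- shackle (a joint): How far the shackle is drawn out of the case along lock +x (m): 0 shut, 0.016 fully out (stop). It slides with about 2 N of friction and stays where left. The toe is 4 mm inside the case when shut; at 0.016 the gap between toe and case is 12 mm.
- shackle_toe (a point): Tip of the short (toe) leg of the shackle; moves with the shackle.
- oxide_jar: Small white jar 48 mm across, 58 mm high on the lid, a bystander. Origin under its middle.
- test_tile: Clay test tile 70 x 40 x 7 mm on the lid, a bystander. Origin under its middle.
- glaze_jar_a: Glaze jar, 84 mm across, 105 mm high, on the bench, a bystander.
- glaze_jar_b: Glaze jar, 72 mm across, 85 mm high, on the bench, a bystander.
- bisque_bowl: Clay bowl, 124 mm across, 55 mm high, on the bench, a bystander.
- glaze_mug: White mug, 78 mm across, 85 mm high, on the bench, a bystander.

How it is judged:
On the way, in this order (a step that is already met when the one before it is completed fails the run):
1. the dial is turned until its nose points at the shackle, in the notch, with the shackle still shut (x of dial_nose in the frame of lock above 0 m and y of dial_nose in the frame of lock between -0.003 and 0.003 m and value of joint shackle below 0.003 m), for 0.2 s.
2. the shackle is pulled out while the lock still lies on the hasp (value of joint shackle above 0.013 m and z of lock in the frame of chest below 0.135 m and horizontal distance between lock and staple_eye below 0.085 m), for 0.2 s.
At the end, for the whole second after the job is handed in: The lock is held by the gripper, its underside at least 80 mm above the chest lid and within 250 mm of the chest's middle, dial up within 0.3 rad of level, still (under 30 mm/s), touching the chest nowhere, shackle drawn out at least 12 mm and dial still in the opening notch (z of lock in the frame of chest above 0.2 m and horizontal distance between lock and chest below 0.25 m and angle between lock's own z axis and vertical below 0.3 rad and value of joint shackle above 0.012 m and x of dial_nose in the frame of lock above 0 m and y of dial_nose in the frame of lock between -0.006 and 0.006 m and contact force between the fingers and lock above 1 N and contact force between lock and chest below 0.1 N and linear speed of lock below 0.03 m/s); the arm keeps its last pose, push and grip.
It fails at once if the shackle is forced out with the dial off its notch (value of joint shackle above 0.006 m and (x of dial_nose in the frame of lock below 0 m or y of dial_nose in the frame of lock above 0.008 m or y of dial_nose in the frame of lock below -0.008 m)).
It fails at once if something else on the chest or the bench is moved by more than 40 mm (distance of any of oxide_jar, test_tile, glaze_jar_a, glaze_jar_b, bisque_bowl, glaze_mug from where it was at the start of the episode above 0.04 m).
It also fails if it takes over 69 s, if anything falls off the work surface, if the arm or the gripper's body presses on something with over 40 N, if the wrist force passes 120 N, or if a joint passes its speed limit or range.

## Working session

There is one attempt and no reset: what is moved stays moved. The work goes in short steps, each a Python script; the robot and the scene stay as the last script left them, time stands still between calls to the robot, and variables do not carry over. Pictures are saved under pics/ and viewed, at most 10 in all, crops included, and the job is handed in when it is done.

```bash
mkdir -p pics; ls; cat > h.py <<'E'
import numpy as np, cv2
from scipy.spatial.transform import Rotation as R
from rig import robot, planner, read_camera, nets
def rot(q): return R.from_quat([q[1],q[2],q[3],q[0]])
def quat(r):
    q=r.as_quat(); return [q[3],q[0],q[1],q[2]]
def shot(name):
    s=robot.read_state(); p=read_camera(name)
    if name=="wrist":
        T=np.eye(4);T[:3,:3]=rot(s["eef_rot"]).as_matrix();T[:3,3]=s["tool_pos"]
        C=T@np.array(p["T_tool_cam"]); p["C"]=C
    else:
        C=np.eye(4);C[:3,:3]=p["rotation"];C[:3,3]=p["position"];p["C"]=C
    return p
def ray(p,uv):
    K=np.array(p["intrinsics"]);d=np.linalg.inv(K)@np.array([uv[0],uv[1],1.])
    d=p["C"][:3,:3]@d; return p["C"][:3,3],d/np.linalg.norm(d)
def onz(p,uv,z):
    o,d=ray(p,uv); return o+d*(z-o[2])/d[2]
def proj(p,X):
    X=np.linalg.inv(p["C"])@np.append(X,1); u=np.array(p["intrinsics"])@X[:3]; return u[:2]/u[2]
def tri(obs):
    A=np.zeros((3,3));b=np.zeros(3)
    for p,uv in obs:
        o,d=ray(p,uv);M=np.eye(3)-np.outer(d,d);A+=M;b+=M@o
    return np.linalg.solve(A,b)
E
python3 - <<'E'
from h import *
s=robot.read_state(); print(s)
ims=[]
for n in("scene","top"):
    p=shot(n);ims.append(p["image"]);print(n,p["C"][:3].round(3).tolist(),np.array(p["intrinsics"]).tolist())
    for o in("chest","lock","dial","dial_nose","shackle","oxide_jar","test_tile","glaze_jar_a","bisque_bowl","glaze_mug"):
        print(o,[(np.round(r["uv"],1).tolist(),round(r["conf"],2),int(r["pixels"].sum())) for r in nets.silhouettes(p,o)[:3]])
    cv2.imwrite(f"pics/{n}.png",p["image"])
E
```

```text
pics
rig.py
{'clock': 0.0, 'joint_pos': array([ 1.23378003,  0.41189296, -0.01270976,  1.5970617 ,  0.00560862,
        1.13427479, -0.08220011]), 'qd': array([-3.47352344e-04,  5.20993516e-05, -9.53384983e-06,  2.57688890e-03,
        9.26461043e-06, -1.34650917e-03, -1.82203484e-04]), 'tau': array([ 1.06754567e-04, -6.00628066e+01,  6.82110563e-01, -2.99407893e+01,
        1.37905777e-02,  1.05998316e-02, -1.81778518e-05]), 'tool_pos': array([ 0.16581814, -0.60208758,  0.23045017]), 'eef_rot': array([-7.82839561e-04,  9.90978742e-01,  1.34016759e-01, -1.67526313e-04]), 'contact_force': array([-9.10722243e-02, -2.16832853e-01, -4.70601564e-05]), 'ft_torque': array([-0.01015504,  0.03251011,  0.04910548]), 'grip_force': 0.0, 'grip_width': 0.0855275220901709}Traceback (most recent call last):
  File "<stdin>", line 5, in <module>
  File "h.py", line 13, in shot
    C=np.eye(4);C[:3,:3]=p["rotation"];C[:3,3]=p["position"];p["C"]=C
                ~^^^^^^^
ValueError: could not broadcast input array from shape (4,) into shape (3,3)
```

```bash
sed -i 's/C\[:3,:3\]=p\["rotation"\]/C[:3,:3]=rot(p["rotation"]).as_matrix()/' h.py
python3 - <<'E'
from h import *
ims=[]
for n in("scene","top"):
    p=shot(n);ims.append(p["image"]);print(n,p["C"][:3].round(3).tolist(),np.array(p["intrinsics"]).tolist())
    for o in("chest","lock","dial","dial_nose","shackle","oxide_jar","test_tile","glaze_jar_a","bisque_bowl","glaze_mug"):
        print(o,[(np.round(r["uv"],1).tolist(),round(r["conf"],2),int(r["pixels"].sum())) for r in nets.silhouettes(p,o)[:3]])
cv2.imwrite("pics/a.png",cv2.resize(np.vstack(ims),(448,672))[:600] if 0 else np.hstack([cv2.resize(i,(400,300)) for i in ims]))
E
```

```text
scene [[0.823, 0.439, -0.362, 0.91], [0.569, -0.644, 0.512, -0.523], [-0.008, -0.627, -0.779, 0.899]] [[353.88233793011216, 0.0, 256.2540146009524], [0.0, 353.88233793011216, 191.1240871837776], [0.0, 0.0, 1.0]]
chest [([274.6, 212.1], 0.76, 11578)]
lock [([263.1, 185.8], 0.63, 427)]
dial [([258.4, 181.1], 0.67, 148)]
dial_nose [([260.1, 184.4], 0.57, 145)]
shackle [([276.2, 190.8], 0.36, 13)]
oxide_jar [([318.2, 182.9], 0.7, 391), ([261.7, 181.1], 0.63, 145)]
test_tile [([240.1, 232.0], 0.93, 392)]
glaze_jar_a [([322.6, 131.5], 0.8, 550), ([290.7, 119.5], 0.68, 698), ([260.4, 182.9], 0.59, 157)]
bisque_bowl [([242.6, 231.3], 0.39, 356)]
glaze_mug [([172.3, 321.5], 0.87, 1333), ([260.7, 184.7], 0.56, 399), ([276.0, 190.8], 0.52, 13)]
top [[0.028, -0.991, 0.133, 0.384], [-1.0, -0.026, 0.016, -0.016], [-0.012, -0.133, -0.991, 1.131]] [[378.85741391360824, 0.0, 257.2135954183198], [0.0, 378.85741391360824, 191.12545330218617], [0.0, 0.0, 1.0]]
chest [([261.7, 164.4], 0.72, 12233)]
lock [([256.8, 177.8], 0.85, 508)]
dial [([255.1, 178.1], 0.56, 161)]
dial_nose [([254.8, 175.9], 0.54, 209)]
shackle [([263.7, 158.6], 0.59, 34)]
oxide_jar [([221.0, 126.9], 0.68, 327)]
test_tile [([310.7, 166.9], 0.82, 353)]
glaze_jar_a [([129.1, 225.1], 0.75, 997), ([123.9, 178.5], 0.72, 703)]
bisque_bowl [([397.0, 228.0], 0.98, 1464)]
glaze_mug [([392.7, 182.1], 0.96, 954)]
```

View pics/a.png

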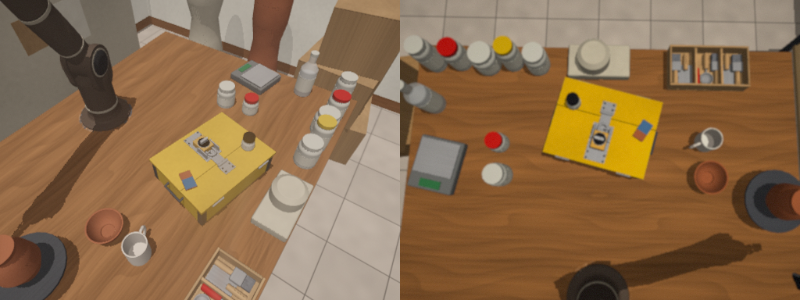

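```bash
python3 - <<'E'
from h import *
p=shot("top")
c=onz(p,[256.8,177.8],.14);print(c, onz(p,[263.7,158.6],.134),onz(p,[221,126.9],.15),onz(p,[310.7,166.9],.127))
w=shot("wrist");print(np.array(w["T_tool_cam"]).round(3).tolist(),np.array(w["intrinsics"])[0,0])
print(rot(robot.read_state()["eef_rot"]).as_matrix().round(3).tolist())
for yaw in(-.25,-.25+np.pi/2,-.25-np.pi/2,-.25+np.pi):
    r=R.from_euler('z',yaw)*R.from_euler('x',np.pi)
    for z in(.16,.3,.4): 
        q=planner.solve_ik([c[0],c[1],z],quat(r));print(round(yaw,2),z,None if q is None else np.round(q,2))
E
```

```text
[0.55241002 0.00182412 0.14      ] [ 0.60618672 -0.01513438  0.134     ] [0.68637026 0.10137541 0.15      ] [ 0.5881213  -0.14225707  0.127     ]
[[0.001, -0.951, -0.309, 0.08], [1.0, 0.001, 0.0, -0.0], [-0.0, -0.309, 0.951, -0.142], [0.0, 0.0, 0.0, 1.0]] 321.6726631403474
[[0.964, 0.266, -0.0], [0.266, -0.964, -0.0], [-0.0, 0.0, -1.0]]
-0.25 0.16 [ 0.3   0.41 -0.51  1.83  0.24  0.96 -2.13]
-0.25 0.3 [ 0.39  0.29 -0.6   1.65  0.17  1.25 -2.07]
-0.25 0.4 [ 0.42  0.25 -0.65  1.47  0.15  1.47 -2.05]
1.32 0.16 [ 0.43  0.45 -0.69  1.82  0.34  0.99 -0.64]
1.32 0.3 [ 0.49  0.32 -0.75  1.64  0.23  1.27 -0.55]
1.32 0.4 [ 0.53  0.28 -0.79  1.47  0.2   1.48 -0.52]
-1.82 0.16 [ 0.76  0.69 -1.24  1.8   0.71  1.18  2.19]
-1.82 0.3 [ 0.78  0.5  -1.23  1.63  0.48  1.36  2.38]
-1.82 0.4 [ 0.78  0.42 -1.23  1.45  0.4   1.54  2.45]
2.89 0.16 [ 0.52  0.49 -0.82  1.81  0.41  1.02  0.86]
2.89 0.3 [ 0.58  0.35 -0.87  1.64  0.28  1.28  0.98]
2.89 0.4 [ 0.59  0.3  -0.89  1.46  0.23  1.49  1.02]
```

```bash
cat >> h.py <<'E'
def down(yaw): return R.from_euler('z',yaw)*R.from_euler('x',np.pi)
E
python3 - <<'E'
from h import *
import pickle
c=np.array([.56,0,.25]);P=[]
for i,yaw in enumerate((-.25+np.pi,-.25)):
    robot.movep(c,quat(down(yaw)));robot.wait(.3);w=shot("wrist");P.append(w)
    print(robot.read_state()["clock"],robot.read_state()["tool_pos"])
    d={}
    for o in("chest","lock","lock_grip","dial","dial_grip","dial_nose","shackle","shackle_toe","staple_eye"):
        r=nets.silhouettes(w,o);d[o]=r
        print(o,[(np.round(x["uv"],1).tolist(),round(x["conf"],2),int(x["pixels"].sum())) for x in r[:3]])
    w["nets"]=d
    cv2.imwrite(f"pics/w{i}.png",cv2.resize(w["image"],(800,600),interpolation=cv2.INTER_CUBIC))
pickle.dump(P,open("P.pkl","wb"))
E
```

```text
4.15 [ 5.59999639e-01 -1.92994108e-04  2.49978967e-01]
chest [([293.0, 176.6], 0.73, 94290)]
lock [([265.3, 177.4], 0.97, 5242)]
lock_grip [([263.6, 176.8], 0.62, 5462)]
dial [([264.6, 179.6], 0.59, 2106)]
dial_grip [([263.5, 180.5], 0.88, 2231)]
dial_nose [([265.1, 179.3], 0.94, 2120), ([117.0, 241.4], 0.2, 2885)]
shackle [([265.5, 233.4], 0.87, 556)]
shackle_toe [([269.1, 233.5], 0.98, 517)]
staple_eye [([292.9, 176.4], 0.8, 95016), ([262.7, 178.2], 0.44, 5334)]
5.2 [ 5.60033110e-01 -2.52485063e-05  2.50007046e-01]
chest [([293.4, 175.6], 0.68, 93755), ([113.6, 242.5], 0.62, 2842)]
lock [([262.1, 179.6], 0.67, 5483), ([267.5, 229.5], 0.25, 606)]
lock_grip [([261.5, 178.9], 0.89, 5374)]
dial [([264.4, 180.5], 0.59, 2110)]
dial_grip [([260.7, 180.5], 0.77, 2165)]
dial_nose [([263.3, 179.5], 0.77, 2115)]
shackle [([264.5, 233.8], 0.92, 579), ([115.4, 240.7], 0.22, 2827)]
shackle_toe [([266.2, 232.2], 0.64, 556)]
staple_eye [([291.2, 173.6], 0.69, 94239)]
```

View pics/w0.png

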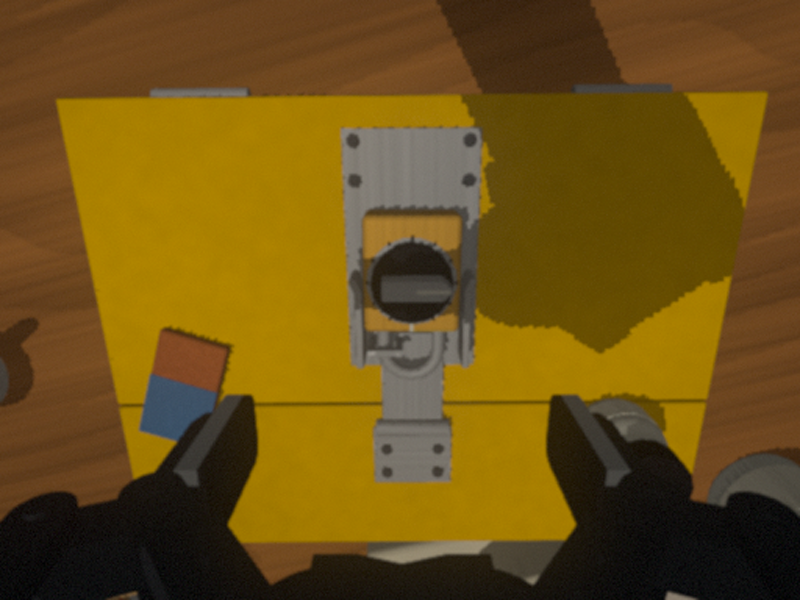

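View pics/w1.png

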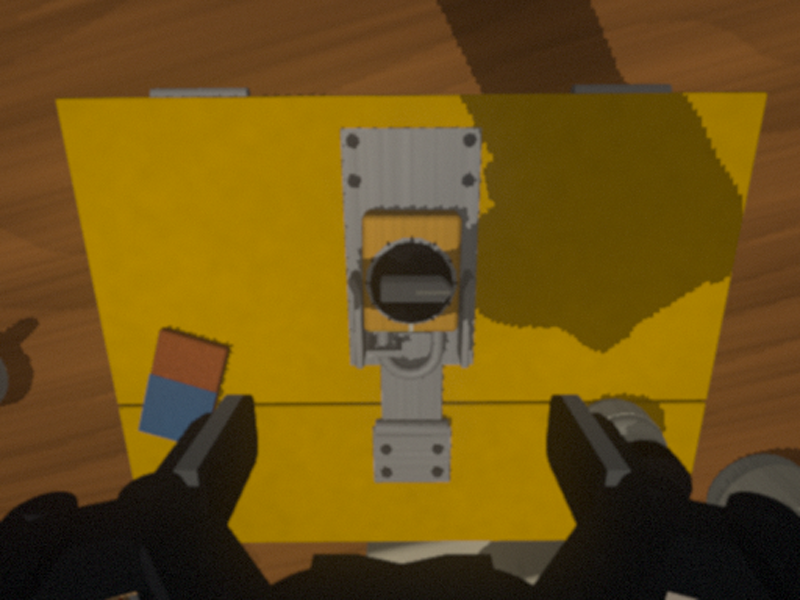

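```bash
python3 - <<'E'
from h import *
import pickle
print(robot.read_state()["eef_rot"], quat(down(-.25)),robot.read_state()["joint_pos"].round(2))
P=pickle.load(open("P.pkl","rb"));w=P[0]
X=onz(w,[263.7,180.5],.157);print(X)
ax=np.array([np.cos(.25),-np.sin(.25),0]);ay=np.array([np.sin(.25),np.cos(.25),0])
Q=[w];im=[]
for s in(-.05,.05):
    t=X+ay*s+ax*.01;t[2]=.225
    robot.movep(t,quat(down(np.pi-.25)));robot.wait(.3);v=shot("wrist")
    c=proj(v,X+ax*.01);M=np.array([[4.,0,200-4*c[0]],[0,4.,300-4*c[1]]]);v["M"]=M
    im.append(cv2.warpAffine(v["image"],M,(400,600),flags=cv2.INTER_CUBIC));Q.append(v);print(c,robot.read_state()["clock"])
cv2.imwrite("pics/b.png",np.hstack(im));pickle.dump(Q,open("Q.pkl","wb"))
E
```

```text
[4.56254581e-05 1.24673359e-01 9.92197839e-01 9.58750315e-07] [np.float64(6.075458486469343e-17), np.float64(0.9921976672293291), np.float64(-0.1246747333852277), np.float64(-7.63412565873844e-18)] [ 0.55  0.41 -0.85  1.69  0.32  1.19  0.95]
[0.54952151 0.00804282 0.157     ]
[326.43953549 206.74399419] 6.325
[186.48772219 206.63516375] 7.1583
```

View pics/b.png

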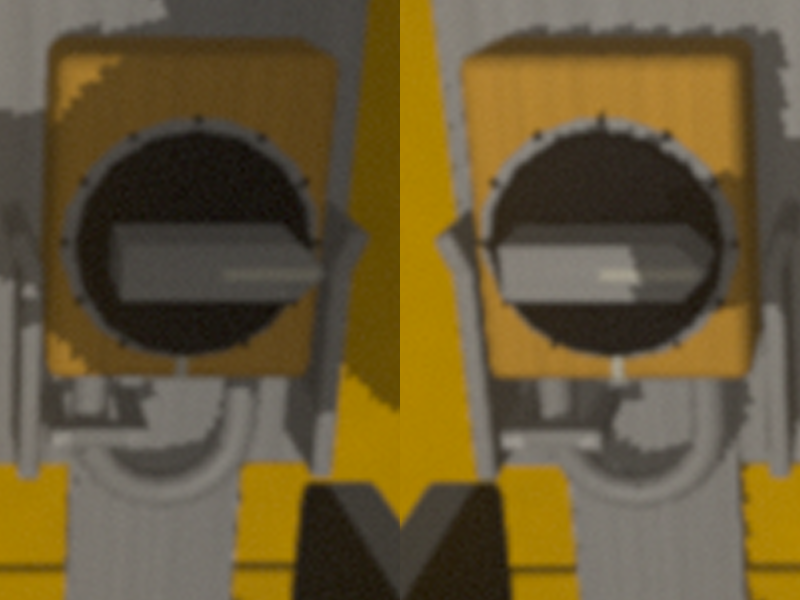

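```bash
python3 - <<'E'
from h import *
import pickle
Q=pickle.load(open("Q.pkl","rb"));A,B=Q[1],Q[2]
def inv(v,c): return (np.array(c,float)-v["M"][:,2])/4
pts=dict(disc=((197,243),(206,243)),mark=((181,376),(217,376)),line0=((225,273),(200,273)),nose=((320,273),(308,275)),rearL=((62,50),(72,52)),rearR=((322,50),(342,52)),frontL=((50,376),(92,376)),frontR=((306,376),(350,376)),
 staple=((140,436),(200,438)),stapleL=((52,438),(104,440)),bow=((158,500),(245,500)))
O=None
for k,(a,b) in pts.items():
    obs=[(A,inv(A,a)),(B,inv(B,b))];X=tri(obs)
    err=[np.linalg.norm(proj(v,X)-u).round(1) for v,u in obs]
    if O is None:O=X
    d=X-O; l=R.from_euler('z',.25).apply(d)
    print(k,X.round(4),"chestframe rel disc mm",(l*1000).round(1),err)
# chest corners in first view (800px picture)
w=Q[0]
for c in((57,98),(767,93),(120,404),(706,401),(345,128),(480,128)):
    print(c,onz(w,np.array(c)*.64,.12).round(4))
E
```

```text
disc [0.5512 0.0079 0.1504] chestframe rel disc mm [0. 0. 0.] [np.float64(0.0), np.float64(0.0)]
mark [0.5774 0.0007 0.147 ] chestframe rel disc mm [27.1 -0.5 -3.4] [np.float64(0.0), np.float64(0.0)]
line0 [0.5524 0.0095 0.1646] chestframe rel disc mm [ 0.7  1.9 14.2] [np.float64(0.0), np.float64(0.0)]
nose [0.5583 0.0259 0.1601] chestframe rel disc mm [ 2.4 19.2  9.7] [np.float64(0.3), np.float64(0.3)]
rearL [ 0.514  -0.0074  0.1393] chestframe rel disc mm [-32.3 -24.  -11.1] [np.float64(0.3), np.float64(0.3)]
rearR [0.5264 0.0385 0.1352] chestframe rel disc mm [-31.6  23.6 -15.2] [np.float64(0.4), np.float64(0.4)]
frontL [ 0.5725 -0.023   0.1444] chestframe rel disc mm [ 28.3 -24.6  -6. ] [np.float64(0.1), np.float64(0.1)]
frontR [0.5848 0.024  0.1437] chestframe rel disc mm [28.5 23.9 -6.7] [np.float64(0.0), np.float64(0.0)]
staple [ 0.5914 -0.0087  0.1402] chestframe rel disc mm [ 43.   -6.1 -10.2] [np.float64(0.2), np.float64(0.2)]
stapleL [ 0.5857 -0.0254  0.1438] chestframe rel disc mm [ 41.7 -23.7  -6.6] [np.float64(0.2), np.float64(0.2)]
bow [ 0.611  -0.0074  0.1314] chestframe rel disc mm [ 61.7   0.  -19. ] [np.float64(0.1), np.float64(0.1)]
(57, 98) [ 0.4222 -0.144   0.12  ]
(767, 93) [0.5081 0.2027 0.12  ]
(120, 404) [ 0.5907 -0.1849  0.12  ]
(706, 401) [0.6767 0.1613 0.12  ]
(345, 128) [ 0.4718 -0.0073  0.12  ]
(480, 128) [0.4888 0.0597 0.12  ]
```

```bash
python3 - <<'E'
from h import *
O=np.array([.5512,.0079]);Y=-.25
def st(m):
    s=robot.read_state();print(m,round(s["clock"],2),s["tool_pos"].round(4),"yaw",round((rot(s["eef_rot"])*R.from_euler('x',-np.pi)).as_euler('zyx')[0],3),"gw",round(s["grip_width"],4),"gf",round(s["grip_force"],1),"F",s["contact_force"].round(1),"T",s["ft_torque"].round(2),"j7",s["joint_pos"][6].round(2))
q=planner.solve_ik([*O,.20],quat(down(Y+np.pi/2)));print(np.round(q,2))
robot.goto_joints(q);st("above")
robot.move_gripper(.04)
robot.servo_line([*O,.1545],velocity=.06);st("down")
robot.move_gripper(0.0);st("grip")
a=np.pi/2
for k in range(1,4):
    robot.servo_line([*O,.1545],quat(down(Y+a-k*.524)),velocity=.1);robot.wait(.2);st(k)
E
```

```text
[ 0.28  0.36 -0.49  1.79  0.19  1.04 -0.53]
above 8.38 [0.5513 0.0081 0.2001] yaw 1.323 gw 0.0853 gf 0.0 F [ 0.1 -0.7  0.7] T [ 0.07 -0.03 -0.  ] j7 -0.53
down 9.8 [0.5514 0.008  0.1548] yaw 1.321 gw 0.0397 gf 0.0 F [ 0.9 -0.2 -0.2] T [-0.03  0.01  0.01] j7 -0.56
grip 10.18 [0.5516 0.0078 0.1551] yaw 1.321 gw 0.0079 gf 61.5 F [ 0.5 -0.9  5.6] T [-0.01  0.16  0.  ] j7 -0.56
1 11.06 [0.5519 0.0077 0.1551] yaw 0.799 gw 0.0078 gf 61.7 F [-0.2 -0.9  5.3] T [-0.24 -0.21 -0.06] j7 -1.03
2 11.93 [0.5521 0.0074 0.1551] yaw 0.275 gw 0.0078 gf 61.7 F [ 0.9 -2.4  5.7] T [-0.45 -0.36 -0.02] j7 -1.5
3 12.81 [0.552  0.0071 0.1551] yaw -0.249 gw 0.0076 gf 61.7 F [ 1.7 -3.8  6.4] T [-0.58 -0.22 -0.06] j7 -1.98
```

```bash
python3 - <<'E'
from h import *
import pickle
robot.move_gripper(.05)
s=robot.read_state();p=s["tool_pos"]
robot.servo_line([p[0],p[1],.225],velocity=.1)
ay=np.array([np.sin(.25),np.cos(.25),0]);ax=np.array([np.cos(.25),-np.sin(.25),0])
X=np.array([.5512,.0079,.157]);Q=[];im=[]
for k in(-.04,.04):
    t=X+ay*k+ax*.0;t[2]=.225
    robot.servo_line(t,velocity=.15);robot.wait(.2);v=shot("wrist")
    c=proj(v,X);M=np.array([[4.,0,200-4*c[0]],[0,4.,300-4*c[1]]]);v["M"]=M
    im.append(cv2.warpAffine(v["image"],M,(400,600),flags=cv2.INTER_CUBIC));Q.append(v);print(c,robot.read_state()["clock"])
cv2.imwrite("pics/c.png",np.hstack(im));pickle.dump(Q,open("Q2.pkl","wb"))
E
```

```text
[201.1590214  207.87747572] 14.8083
[312.44798593 208.23021479] 15.7417
```

View pics/c.png

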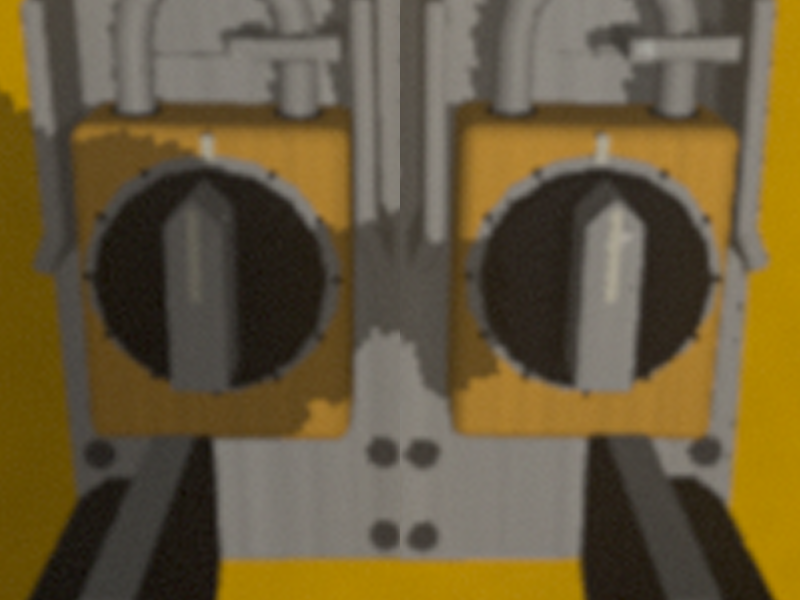

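```bash
python3 - <<'E'
from h import *
import pickle
A,B=pickle.load(open("Q2.pkl","rb"))
def inv(v,c): return (np.array(c,float)-v["M"][:,2])/4
O=np.array([.5512,.0079,.151])
for k,(a,b) in dict(disc=((209,275),(197,275)),mark=((207,137),(202,137)),rear1=((92,437),(55,435)),rear2=((350,437),(312,435)),f1=((75,125),(62,125)),f2=((348,125),(335,125)),l0=((194,300),(210,300)),l1=((194,210),(216,210)),stL=((220,48),(232,50)),stR=((340,48),(340,50))).items():
    X=tri([(A,inv(A,a)),(B,inv(B,b))]);print(k,X.round(4),(1e3*R.from_euler('z',.25).apply(X-O)).round(1))
E
```

```text
disc [0.5531 0.0069 0.1498] [ 2.1 -0.5 -1.2]
mark [5.767e-01 5.000e-04 1.460e-01] [26.5 -0.8 -5. ]
rear1 [0.5261 0.0392 0.1455] [-32.   24.1  -5.5]
rear2 [ 0.5138 -0.0084  0.1453] [-32.2 -25.   -5.7]
f1 [0.5838 0.024  0.1411] [27.6 23.6 -9.9]
f2 [ 0.5717 -0.0236  0.1414] [ 27.6 -25.4  -9.6]
l0 [0.5538 0.0069 0.1643] [ 2.8 -0.3 13.3]
l1 [0.5685 0.0026 0.1624] [18.  -0.8 11.4]
stL [ 0.5915 -0.007   0.1498] [42.7 -4.4 -1.2]
stR [ 0.5856 -0.0261  0.144 ] [ 41.8 -24.4  -7. ]
```

```bash
cat >> h.py <<'E'
AX=np.array([np.cos(.25),-np.sin(.25),0]);AY=np.array([np.sin(.25),np.cos(.25),0])
O=np.array([.5522,.0072,0])
def st(m):
    s=robot.read_state();d=s["tool_pos"]-O
    print(m,round(s["clock"],2),"xyz mm",(1e3*np.array([d@AX,d@AY,d[2]])).round(1),"gw",round(s["grip_width"],4),"gf",round(s["grip_force"],1),"Fx,y,z",np.array([s["contact_force"]@AX,s["contact_force"]@AY,s["contact_force"][2]]).round(1),"T",s["ft_torque"].round(2));return s
def at(x,y,z): return O+AX*x+AY*y+np.array([0,0,z])
E
python3 - <<'E'
from h import *
q=quat(down(-.25))
robot.move_gripper(.07)
robot.servo_line(at(-.022,0,.20),q,velocity=.15);st("above")
robot.servo_line(at(-.022,0,.121),q,velocity=.06);s=st("low")
if abs(s["contact_force"][2])<10:
    robot.move_gripper(0.0);s=st("grip")
    x0=-.022;x=x0
    while x>x0-.030:
        x-=.002
        robot.servo_line(at(x,0,.121),q,velocity=.02);s=st("pull")
        f=s["contact_force"]@AX
        if abs(f)>14 and x<x0-.019: break
        if abs(f)>35: break
E
```

```text
above 16.57 xyz mm [-21.6   0.4 200.5] gw 0.0703 gf 0.0 Fx,y,z [ 0.7  0.3 -0.4] T [ 0.03 -0.05 -0.01]
low 18.04 xyz mm [-2.180e+01  1.000e-01  1.214e+02] gw 0.07 gf 0.0 Fx,y,z [ 0.4 -0.4  0. ] T [ 0.04 -0.03  0.01]
grip 18.36 xyz mm [-21.6   0.2 121.7] gw 0.0485 gf 63.2 Fx,y,z [-1.8 -0.7  6.3] T [0.06 0.27 0.  ]
pull 18.61 xyz mm [-23.    0.2 121.7] gw 0.049 gf 62.9 Fx,y,z [2.7 0.3 5. ] T [-0.2  -0.48 -0.01]
pull 18.86 xyz mm [-24.8   0.2 121.7] gw 0.0492 gf 63.0 Fx,y,z [5.5 0.5 6. ] T [-0.32 -0.97 -0.02]
pull 19.11 xyz mm [-26.8   0.2 121.7] gw 0.0488 gf 63.0 Fx,y,z [5.  0.4 4.8] T [-0.32 -0.89  0.03]
pull 19.36 xyz mm [-28.8   0.2 121.7] gw 0.0492 gf 63.0 Fx,y,z [4.7 0.3 5.2] T [-0.3  -0.96 -0.03]
pull 19.61 xyz mm [-30.5   0.2 121.7] gw 0.0487 gf 62.9 Fx,y,z [6.2 1.  5.8] T [-0.36 -1.12 -0.02]
pull 19.86 xyz mm [-3.240e+01  1.000e-01  1.217e+02] gw 0.0488 gf 62.9 Fx,y,z [ 6.3 -0.1  4.8] T [-0.38 -1.12 -0.03]
pull 20.11 xyz mm [-3.440e+01  1.000e-01  1.217e+02] gw 0.0491 gf 62.9 Fx,y,z [ 5.8 -0.4  4.7] T [-0.38 -1.12  0.01]
pull 20.36 xyz mm [-3.640e+01  1.000e-01  1.217e+02] gw 0.0487 gf 62.9 Fx,y,z [ 6.1 -0.4  5. ] T [-0.39 -1.18  0.02]
pull 20.61 xyz mm [-38.4   0.2 121.7] gw 0.0489 gf 62.9 Fx,y,z [ 6.5 -0.4  4.5] T [-0.39 -1.17 -0.01]
pull 20.86 xyz mm [-4.040e+01  1.000e-01  1.217e+02] gw 0.0488 gf 62.9 Fx,y,z [5.7 0.2 4.9] T [-0.41 -1.13  0.  ]
pull 21.11 xyz mm [-4.240e+01  1.000e-01  1.217e+02] gw 0.0491 gf 62.9 Fx,y,z [5.7 0.1 4.3] T [-0.37 -1.16 -0.  ]
pull 21.36 xyz mm [-4.450e+01  1.000e-01  1.217e+02] gw 0.0492 gf 62.9 Fx,y,z [5.8 1.  4.8] T [-0.38 -1.16 -0.01]
pull 21.61 xyz mm [-4.610e+01  1.000e-01  1.217e+02] gw 0.049 gf 62.8 Fx,y,z [ 8.3 -0.1  2.9] T [-0.46 -1.42 -0.07]
pull 21.86 xyz mm [-47.   -0.2 121.7] gw 0.0492 gf 63.0 Fx,y,z [11.7 -0.4  0.2] T [-0.75 -2.17 -0.17]
pull 22.11 xyz mm [-47.4  -0.3 121.8] gw 0.0489 gf 62.7 Fx,y,z [17.6 -1.6 -5.9] T [-1.13 -3.3  -0.01]
```

```bash
python3 - <<'E'
from h import *
q=quat(down(-.25))
robot.wait(.3)
for x in(-.046,-.036,-.028,-.022,-.019,-.017,-.0145):
    robot.servo_line(at(x,0,.121),q,velocity=.03);s=st(x)
    if s["contact_force"]@AX<-15: break
v=shot("wrist");c=proj(v,at(.03,0,.146))
M=np.array([[5.,0,400-5*c[0]],[0,5.,300-5*c[1]]])
cv2.imwrite("pics/d.png",cv2.warpAffine(v["image"],M,(800,600),flags=cv2.INTER_CUBIC))
E
```

```text
-0.046 22.76 xyz mm [-46.8  -0.3 121.7] gw 0.0489 gf 65.2 Fx,y,z [-3.6 -2.8 14.5] T [-0.12  0.71 -0.13]
-0.036 23.24 xyz mm [-4.060e+01  1.000e-01  1.216e+02] gw 0.0491 gf 66.6 Fx,y,z [-17.   -1.2  27.6] T [ 0.75  3.23 -0.01]
```

View pics/d.png

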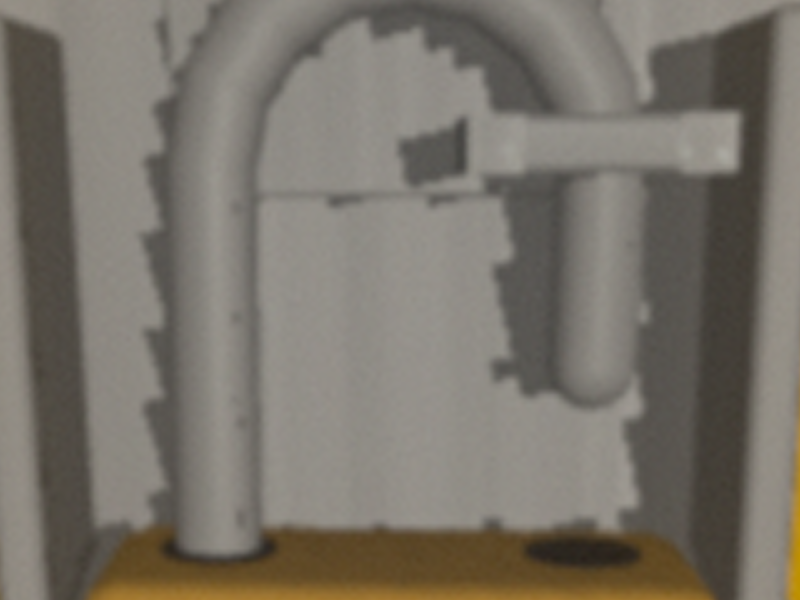

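```bash
python3 - <<'E'
from h import *
q=quat(down(-.25))
p=robot.read_state()["tool_pos"]-O
for z in(.1214,.1218,.1222,.1226,.123):
    robot.servo_line(at(p@AX,0,z),q,velocity=.02);s=st(z)
    if s["contact_force"][2]<0: break
for x in(-.036,-.032,-.028,-.022,-.019,-.017,-.0145):
    robot.servo_line(at(x,0,z),q,velocity=.03);s=st(x)
    if s["contact_force"]@AX<-10: break
v=shot("wrist");c=proj(v,at(.03,0,.146))
M=np.array([[3.,0,400-3*c[0]],[0,3.,300-3*c[1]]])
cv2.imwrite("pics/e.png",cv2.warpAffine(v["image"],M,(800,600),flags=cv2.INTER_CUBIC))
E
```

```text
0.1214 23.68 xyz mm [-41.1   0.2 121.7] gw 0.0489 gf 64.6 Fx,y,z [-0.7 -0.6  9.9] T [0.06 0.23 0.04]
0.1218 23.93 xyz mm [-41.1   0.2 121.7] gw 0.0488 gf 64.0 Fx,y,z [-0.4  0.1  6. ] T [0.16 0.06 0.01]
0.1222 24.18 xyz mm [-4.110e+01  1.000e-01  1.217e+02] gw 0.049 gf 63.5 Fx,y,z [0.7 1.6 1.1] T [ 0.3  -0.23  0.05]
0.1226 24.43 xyz mm [-41.4  -0.3 122. ] gw 0.0486 gf 63.0 Fx,y,z [-0.8  1.2 -2.8] T [0.22 0.15 0.05]
-0.036 24.73 xyz mm [-35.9  -0.3 122.3] gw 0.0486 gf 62.9 Fx,y,z [-0.3 -0.1 -3.6] T [-0.02  0.07  0.01]
-0.032 25.01 xyz mm [-31.8  -0.  122.6] gw 0.049 gf 62.9 Fx,y,z [-0.8 -0.3 -4.6] T [ 0.01  0.15 -0.03]
-0.028 25.29 xyz mm [-27.8  -0.  122.6] gw 0.0492 gf 62.9 Fx,y,z [-0.2 -0.1 -4.3] T [ 0.03  0.21 -0.01]
-0.022 25.64 xyz mm [-21.8  -0.  122.6] gw 0.0485 gf 62.9 Fx,y,z [-0.3  0.3 -3.6] T [-0.03  0.13  0.02]
-0.019 25.89 xyz mm [-18.8   0.  122.6] gw 0.0487 gf 62.9 Fx,y,z [-0.3 -1.2 -3.8] T [0.07 0.13 0.04]
-0.017 26.14 xyz mm [-16.9  -0.  122.6] gw 0.049 gf 62.9 Fx,y,z [ 0.4 -0.2 -3.4] T [ 0.05  0.1  -0.04]
-0.0145 26.39 xyz mm [-14.3  -0.  122.6] gw 0.0489 gf 62.9 Fx,y,z [ 0.8  0.1 -4.7] T [ 0.03  0.11 -0.02]
```

View pics/e.png

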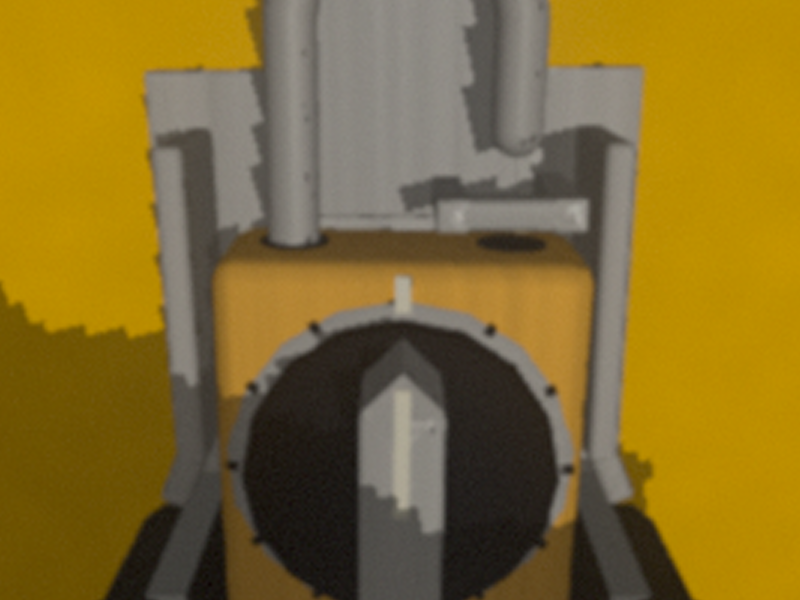

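```bash
python3 - <<'E'
from h import *
q=quat(down(-.25));ok=True
for z in(.126,.130,.135,.140,.145,.150,.156):
    robot.servo_line(at(-.0145,0,z),q,velocity=.03);s=st(z)
    F=s["contact_force"]
    if F[2]<-12 or np.hypot(F[0],F[1])>10: ok=False;break
if ok:
    robot.servo_line(at(-.0145,0,.241),q,velocity=.06);robot.wait(.6);st("up")
    a=shot("wrist")["image"];b=shot("scene")["image"][110:270,180:340]
    cv2.imwrite("pics/f.png",np.hstack([cv2.resize(a,(440,330)),cv2.resize(b,(330,330))]))
E
```

```text
0.126 26.71 xyz mm [-1.430e+01  1.000e-01  1.263e+02] gw 0.0488 gf 62.9 Fx,y,z [-0.   0.2 -4.7] T [-0.03  0.08 -0.01]
0.13 26.99 xyz mm [-1.430e+01  1.000e-01  1.303e+02] gw 0.0489 gf 62.9 Fx,y,z [-0.9  1.  -4.7] T [-0.01  0.08 -0.05]
0.135 27.31 xyz mm [-1.430e+01  1.000e-01  1.353e+02] gw 0.049 gf 62.9 Fx,y,z [ 0.2 -0.1 -3.3] T [-0.02  0.05  0.02]
0.14 27.62 xyz mm [-1.430e+01  1.000e-01  1.403e+02] gw 0.0489 gf 62.9 Fx,y,z [-0.2  0.8 -4. ] T [0.02 0.08 0.01]
0.145 27.94 xyz mm [-1.430e+01  1.000e-01  1.453e+02] gw 0.0486 gf 62.9 Fx,y,z [ 0.1 -0.5 -4. ] T [0.   0.04 0.  ]
0.15 28.26 xyz mm [-1.430e+01  1.000e-01  1.502e+02] gw 0.049 gf 62.9 Fx,y,z [ 0.8 -0.2 -4.6] T [ 0.04  0.08 -0.01]
0.156 28.61 xyz mm [-1.430e+01  1.000e-01  1.563e+02] gw 0.0488 gf 62.9 Fx,y,z [ 0.4 -0.2 -3.9] T [-0.01  0.12 -0.04]
up 30.77 xyz mm [-14.5  -0.  241. ] gw 0.0486 gf 62.9 Fx,y,z [ 0.8 -0.3 -4.1] T [0.02 0.07 0.  ]
```

View pics/f.png

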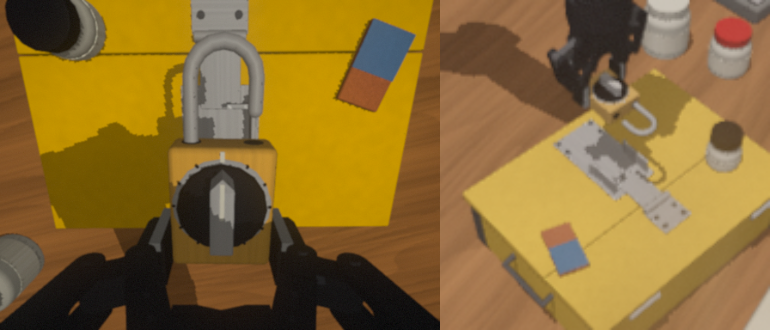

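The pictures show the lock held level above the chest. The shackle is open, with its toe clear of the case at about (257,112), and the nose is on the white mark at about (222,158). The jar and tile have not moved.

```bash
python3 -c "
from h import *
print(robot.sign_off())"
```

```text
the job is handed in; nothing more can be done
None
```

I handed the job in at about 31 s on the robot's clock: the lock is off the staple and held still about 12 cm above the lid, shackle open, dial in its notch and facing up, with the jar and tile on the lid where they stood; `sign_off()` returned no verdict.

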